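# Box a wax block into the carving fixture

## Robot

A 6-joint arm with a two-finger parallel gripper is mounted at the origin on the work surface. World frame = base frame: x ahead of the robot, y to its left, z up, the work surface at z = 0. Lengths are in mm, angles in rad, forces in N, time in s.
With the tool pointing down it reaches from about 325 to 900 mm from the base axis. Payload 6.1 kg.
Tool frame: the origin (TCP) lies on the front face of the gripper's body, between the roots of the fingers; the fingertips stand 70 mm ahead of it and the grasp point (between the pads) lies 51 mm ahead of it; z points along the fingers, y is the direction in which the jaws open and shut (so a half turn about z gives the same grasp; the last joint's range is limited). The gripper opens to 87 mm and grips with 3 to 60 N. Pads are 19 mm wide; open, the fingers measure 117 mm over their backs; the gripper's body (75 mm by 190 mm) begins 51 mm behind the grasp point.
Start: joints at [1.198, 0.22, 1.526, -0, 1.395, -0.126], TCP at [152.688, 606.055, 292.238] pointing down, gripper open.
Joint ranges: [-2.98, 2.98], [-0.91, 2.08], [0.09, 2.57], [-1.24, 4.39], [0.2, 2.65], [-2.68, 2.68]. Speed limits (rad/s): [2.57, 2.57, 3.01, 3.14, 3.14, 3.14].

## Interface

Orientations are given as a unit quaternion [w, x, y, z].
In Python, from workcell import move_ptp, move_l, move_j, gripper_to, sleep, solve_ik, get_obs, capture, camera_model, IKError, close_job, boxes_of gives the robot as it stands. Calls block until the motion is done:
- move_ptp(position, orientation): joint-space move of the TCP to a pose.
- move_l(position, orientation=None, rate=150, guard=None): straight line of the TCP; orientation=None keeps the orientation; rate is the mean speed in mm/s. With guard (N) it stops when the force on the tool has changed by that much, and returns True; else False.
- move_j(angles): joint-space move.
- gripper_to(opening): finger opening in mm; the grip force is fixed at half the most; returns when the fingers have stopped.
- sleep(seconds).
- solve_ik(position, orientation): joint angles nearest the present ones, or None.
- get_obs(): the state.
- capture(name): name is "scene" or "side" or "wrist"; returns the picture (420x560x3 uint8, red, green, blue); there is no depth.
- camera_model(name): a dict with "intrinsics" (3x3 intrinsics, pixels), "xyz" and "orientation" of the camera in the world; the wrist camera has in their place "tool_from_camera" (4x4, takes a point from camera to tool coordinates, whose origin is the TCP and whose axes are the flange's). Camera axes: x right, y down, z forward; pixel columns grow to the right and rows downward; lengths in mm; the calibration is good to about 2 mm. A picture is of the moment at which its call begins: read the wrist's pose just before it. camera_model takes no time and is no camera call.
A pose or a line that the arm cannot do raises IKError and nothing moves.
- close_job(): hands the job in, once; it reports no verdict.
Trained networks look in the newest picture that a camera, given by its name, has taken for a name from the list of things; names that differ only in an ending like _2 or _b are one class to them, and where a whole thing is asked for, a point or a joint stands for the part that bears it (a point fixed in the world has none). Each returns a list of dicts, best first, with "score" (0 to 1); they miss things now and then, are a little off and sometimes report something else, mostly with a low value. They report only what shows in the picture. A call takes as long as a camera call.
- boxes_of(camera, target): "bbox" ([left, top, right, bottom] in pixels, round what is visible of it).
The state is a dict: "clock": time; "joint_pos": joint angles; "dq": joint speeds; "tau": joint torques, N m; "tool_pos": TCP position; "tool_rot": TCP orientation; "wrist_force": force on the tool from outside, world axes, zero at the start; "ft_torque": the same for the moment, N m; "width": finger opening in mm.
Only numpy, scipy, OpenCV 4.12 (cv2) and the standard library are available. Lean on these libraries where they do the work, as an engineer would, in place of code of your own. Each camera call takes 0.05 s, during which the arm holds its last target.

## Task

With the fingertips, gently push the large rectangular wax block across the fixture board until its long side is flush against the back rail and its end is against the fixed stop, and push the sliding jaw along the rail until it touches the block's other end. Only push: do not lift or tip the block or squeeze it hard, and leave the other things where they are.

Things in the scene. Friction and masses are not known exactly. Their poses are not given: they have to be found in the camera images.
- board: Plywood fixture board screwed to the bench, 280 (x) x 420 (y) x 12 mm thick. Origin under its centre (bench level); its x axis points away from the robot, y to the left, turned by up to 0.3 rad. Everything below said 'of the board' is in this frame.
- rail_face (a point): Point on the near face of the aluminium back rail, at x = +60, y = +30 mm of the board, at the board's top. The rail runs along the board's y from -150 to +210 mm, is 20 mm thick and 25 mm high above the board.
- corner (a point): Inner corner between rail and fixed stop, at x = +60, y = -130 mm of the board, at its top. The fixed stop is an aluminium bar at the rail's right end: inner (left) face at y = -130 mm, 20 mm thick, from x = -10 to +80 mm, 28 mm above the board.
- wax_block: Large loose green wax block, 50 (its x) x 80 (its y) x 30 mm high, about 0.1 kg, the biggest wax piece; origin at its underside's centre. Lies on the board before the rail, between fixed stop and jaw, turned up to 0.45 rad against the board; slides under about 1 N. Seated, its origin is at x = +35, y = -90 mm of the board.
- jaw (a joint): Travel in m of the sliding aluminium jaw. 0: fully left, its inner (right) face at y = +150 mm of the board; grows as it moves right, to the fixed stop; 0.20 when it touches the seated block. Starts at 0 to 0.035; needs about 2 N to move, stays where it is left.
- jaw_outer (a point): Centre of the jaw's outer (left) face, the one to push, at x = +33 mm of the board, 14 mm above its top; axes parallel to the board's. The jaw is a bar 22 mm thick along the rail, from x = +9 to +57 mm, 28 mm high above the board, with a 6 mm shoe on top reaching over the rail (top 35 mm above the board).
- offcut: small loose green wax offcut, 30 x 26 x 22 mm, on the near left part of the board; bystander; origin at its underside.
- wax_disc: loose green wax disc, 36 mm across, 14 mm high, on the near right part of the board; bystander; origin at its underside.
- wax_tube: loose green wax tube standing on the board behind the rail, 36 mm across, 35 mm high; bystander; origin at its underside.
- jar: loose small glass jar with black lid, 50 mm across, 60 mm high, on the bench to the right of the board; bystander; origin at its underside.
- mandrel: loose wooden ring mandrel lying on the bench to the left of the board, about 250 mm long and 24 mm thick, origin 25 mm from its middle; bystander; origin at its underside.
- tray: loose shallow grey tray, 90 x 130 x 22 mm, on the bench to the right of the board; bystander; origin at its underside.

How it is judged:
By the outcome, as a careful person would: the job done as asked, in the order asked, and still so for the second after the job is handed in, with the robot touching nothing.
It also fails if it takes over 51 s, if anything falls off the work surface, if the arm or the gripper's body presses on something with over 40 N, if the wrist force passes 120 N, or if a joint passes its speed limit or range.

## Working session

There is one attempt and no reset: what is moved stays moved. The work goes in short steps, each a Python script; the robot and the scene stay as the last script left them, time stands still between calls to the robot, and variables do not carry over. Pictures are saved under pics/ and viewed, and the job is handed in when it is done.

```bash
ls; mkdir -p pics; python3 - <<'E'
from workcell import *
import cv2
for n in ["scene","side","wrist"]:
    im=capture(n); cv2.imwrite(f"pics/{n}0.png",im[:,:,::-1])
    print(n,camera_model(n))
for n in ["scene","side"]:
    for t in ["board","wax_block","jaw","offcut","wax_disc","wax_tube","jar","mandrel","tray"]:
        print(n,t,[( [round(v) for v in d["bbox"]],round(d["score"],2)) for d in boxes_of(n,t)[:3]])
print(get_obs())
E
```

```text
pics
scene {'intrinsics': array([[441.22876934,   0.        , 278.04220829],
       [  0.        , 441.22876934, 208.54049608],
       [  0.        ,   0.        ,   1.        ]]), 'xyz': array([1163.91210236,  157.57953392,  940.9208779 ]), 'orientation': array([-0.18816136,  0.57644328,  0.7540997 , -0.25227384])}
side {'intrinsics': array([[441.83373359,   0.        , 282.12206928],
       [  0.        , 441.83373359, 220.75857457],
       [  0.        ,   0.        ,   1.        ]]), 'xyz': array([  42.96977479, -725.1258874 ,  879.93128094]), 'orientation': array([-0.36804802,  0.87684296, -0.28203164,  0.12706391])}
wrist {'intrinsics': array([[328.18513675,   0.        , 283.86563731],
       [  0.        , 328.18513675, 215.33223267],
       [  0.        ,   0.        ,   1.        ]]), 'tool_from_camera': array([[-2.94847619e-04, -9.51680423e-01, -3.07090030e-01,
         8.42099652e+01],
       [ 9.99999843e-01, -1.34411549e-04, -5.43588906e-04,
        -3.07315830e-02],
       [ 4.76046473e-04, -3.07090142e-01,  9.51680313e-01,
        -9.30262083e+01],
       [ 0.00000000
[... 971 characters left out ...]

{'clock': 1.05, 'joint_pos': array([ 1.19790487e+00,  2.20395506e-01,  1.52650852e+00, -6.73429093e-06,
        1.39468726e+00, -1.26109731e-01]), 'dq': array([-3.98388646e-05,  3.92105083e-04,  1.48440746e-03,  2.54269754e-03,
        1.86794679e-04,  5.29145325e-04]), 'tau': array([ 1.10791570e-03, -4.94553566e+01, -3.87728906e+01,  7.00913952e-02,
        4.64992435e-02,  1.51734987e-06]), 'tool_pos': array([152.68651342, 606.05512542, 292.23591278]), 'tool_rot': array([ 3.38181322e-06,  1.23077403e-01,  9.92397074e-01, -1.53763980e-07]), 'wrist_force': array([-0.54535579, -0.18730927, -0.07380044]), 'ft_torque': array([-0.00612204,  0.08503009,  0.0359951 ]), 'width': 86.94991601801703}
```

View pics/scene0.png

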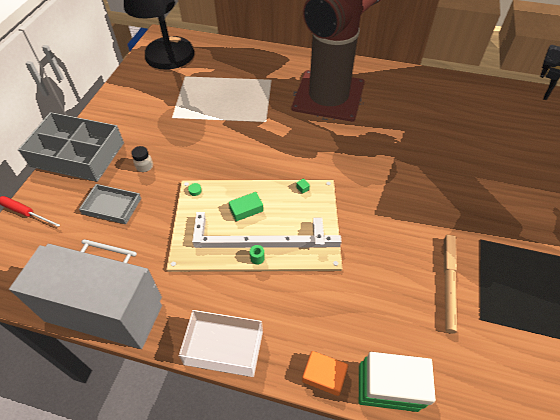

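View pics/side0.png

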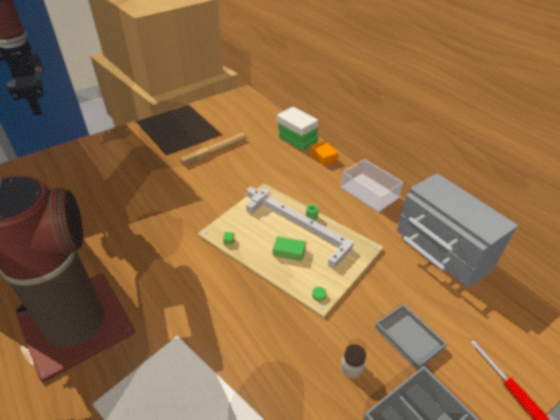

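View pics/wrist0.png

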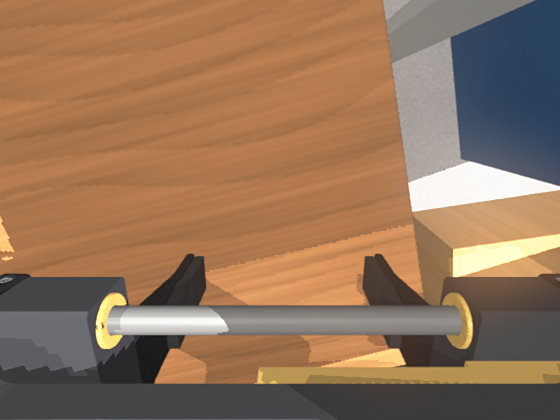

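The scene picture shows the board (corners near (180,180), (334,181), (342,271), (168,270)), the block at about (246,206), the jaw at (319,231) and the stop at (199,229). The side view agrees. I'll fit a rough board pose, then look from above with the wrist camera.

```bash
cat > h.py <<'E'
import numpy as np, cv2
from scipy.spatial.transform import Rotation as R
from scipy.optimize import least_squares
from workcell import *
def rot(q): return R.from_quat([q[1],q[2],q[3],q[0]]).as_matrix()
def cam(n,obs=None):
    m=camera_model(n)
    if n=="wrist":
        T=np.array(m["tool_from_camera"]); Rt=rot(obs["tool_rot"])
        return np.array(m["intrinsics"]),Rt@T[:3,:3],Rt@T[:3,3]+obs["tool_pos"]
    return np.array(m["intrinsics"]),rot(m["orientation"]),np.array(m["xyz"])
def proj(c,P):
    K,Rc,t=c; p=(np.atleast_2d(P)-t)@Rc; p=p@K.T; return p[:,:2]/p[:,2:]
def back(c,uv,z):
    K,Rc,t=c; uv=np.atleast_2d(uv); d=np.c_[uv,np.ones(len(uv))]@np.linalg.inv(K).T@Rc.T
    return t+d*((z-t[2])/d[:,2])[:,None]
def b2w(B,p):
    x,y,a=B; p=np.atleast_2d(p).astype(float); c,s=np.cos(a),np.sin(a)
    z=p[:,2] if p.shape[1]>2 else np.full(len(p),12.)
    return np.c_[x+c*p[:,0]-s*p[:,1],y+s*p[:,0]+c*p[:,1],z]
def w2b(B,p):
    x,y,a=B; p=np.atleast_2d(p); c,s=np.cos(a),np.sin(a); dx=p[:,0]-x; dy=p[:,1]-y
    return np.c_[c*dx+s*dy,-s*dx+c*dy]
def down(yaw): # tool x axis at yaw-> returns quat, z down; tool y = (sin yaw,-cos yaw)
    c,s=np.cos(yaw),np.sin(yaw)
    M=np.array([[c,s,0],[s,-c,0],[0,0,-1.]])
    q=R.from_matrix(M).as_quat(); return np.array([q[3],*q[:3]])
E
python3 - <<'E'
from h import *
c=cam("scene"); 
# near corners first (robot side) top in image
uv=np.array([[180,180],[334,181],[342,270],[168,270]],float)
print(back(c,uv,12).round())
L=np.array([[-140,-210],[-140,210],[140,210],[140,-210]])
f=lambda B:(proj(c,b2w(B,L))-uv).ravel()
B=least_squares(f,[560,60,0]).x; print(B,f(B).round(1))
s=cam("side"); print(proj(s,b2w(B,L)).round())
for n,u,z in [("block",(246,203),42),("jaw",(319,222),45)]:
    print(n,w2b(B,back(c,u,z)))
o=get_obs(); Rt=rot(o["tool_rot"]); print(Rt)
for yaw in (0,np.pi/2,np.pi,-np.pi/2,B[2]):
    print(yaw, solve_ik([B[0]-60,B[1],330],down(yaw)), solve_ik([B[0]-60,B[1],400],down(yaw)))
E
```

```text
[[ 474. -320.   12.]
 [ 367.   92.   12.]
 [ 634.  163.   12.]
 [ 742. -237.   12.]]
[ 5.54062003e+02 -7.50757629e+01  2.67261208e-01] [ 1.6  0.6 -0.2 -1.1  0.6 -0.1 -1.8  0.4]
[[323. 313.]
 [197. 231.]
 [263. 182.]
 [383. 245.]]
block [[-38.17112168 -25.61500063]]
jaw [[ 24.17904168 157.99709265]]
[[-9.69703906e-01  2.44283309e-01  6.67435334e-06]
 [ 2.44283309e-01  9.69703906e-01 -1.13763942e-06]
 [-6.75005283e-06  5.27259728e-07 -1.00000000e+00]]
0 [-3.08742134e-01 -1.07156340e-01  1.79755754e+00 -4.44089210e-16
  1.45119145e+00  1.26205419e+00] [-3.08742134e-01 -1.33423476e-01  1.69268641e+00 -4.44089210e-16
  1.58232972e+00  1.26205419e+00]
1.5707963267948966 [-3.08742134e-01 -1.07156340e-01  1.79755754e+00 -4.44089210e-16
  1.45119145e+00 -3.08742134e-01] [-3.08742134e-01 -1.33423476e-01  1.69268641e+00 -4.44089210e-16
  1.58232972e+00 -3.08742134e-01]
3.141592653589793 [-3.08742134e-01 -1.07156340e-01  1.79755754e+00 -4.44089210e-16
  1.45119145e+00 -1.87953846e+00] [-3.08742134e-01 -1.33423476e-01  1.69268641e+00 -4.44089210e-16
  1.58232972e+00 -1.87953846e+00]
-1.5707963267948966 None None
0.26726120845100454 [-3.08742134e-01 -1.07156340e-01  1.79755754e+00 -4.44089210e-16
  1.45119145e+00  9.94792984e-01] [-3.08742134e-01 -1.33423476e-01  1.69268641e+00 -4.44089210e-16
  1.58232972e+00  9.94792984e-01]
```

```bash
python3 - <<'E'
from h import *
B=[554,-75,.267]
p=b2w(B,[[-165,0,340]])[0]; q=down(.267)
print(p,np.hypot(*p[:2]))
print(solve_ik(p,q))
gripper_to(20) if False else None
move_ptp(p,q)
sleep(0.2)
o=get_obs(); im=capture("wrist"); cv2.imwrite("pics/w1.png",im[:,:,::-1])
np.save("w1pos.npy",np.r_[o["tool_pos"],o["tool_rot"]])
for t in ["board","wax_block","jaw","offcut","wax_disc","wax_tube"]:
    print(t,[( [round(v) for v in d["bbox"]],round(d["score"],2)) for d in boxes_of("wrist",t)[:2]])
c=cam("wrist",o)
print(proj(c,b2w(B,[[-140,-210],[-140,210],[140,210],[140,-210]])).round())
print(o["clock"])
E
```

```text
[ 394.84648584 -118.53342313  340.        ] 412.25467829399423
[-4.83474708e-01 -3.43974932e-01  1.97565280e+00 -4.44089210e-16
  1.50991478e+00  8.20321618e-01]
board [([100, 1, 474, 163], 0.67)]
wax_block [([269, 34, 351, 107], 0.7)]
jaw [([127, 1, 158, 32], 0.63)]
offcut [([167, 121, 201, 156], 0.64), ([126, 0, 157, 34], 0.58)]
wax_disc [([411, 116, 441, 146], 0.96)]
wax_tube []
[[ 448.  160.]
 [ 119.  159.]
 [  77. -118.]
 [ 491. -117.]]
3.95
```

View pics/w1.png

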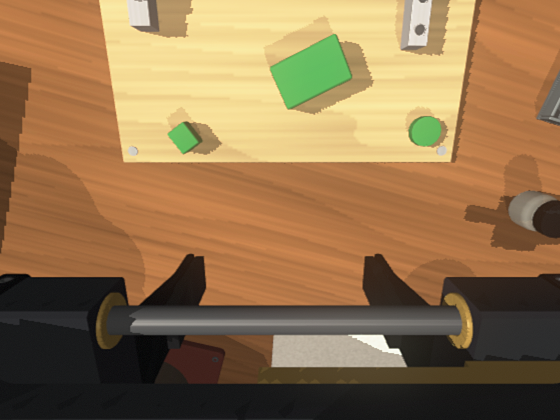

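The near board corners, at about (122,161) and (452,161), match the prediction within 4 px. The rail is out of view, so I'll move forward.

```bash
python3 - <<'E'
from h import *
B=[554,-75,.267]
p=b2w(B,[[-35,0,370]])[0]; q=down(.267)
move_ptp(p,q)
sleep(0.2)
o=get_obs(); im=capture("wrist"); cv2.imwrite("pics/w2.png",im[:,:,::-1])
np.save("w2pos.npy",np.r_[o["tool_pos"],o["tool_rot"]])
c=cam("wrist",o)
print(proj(c,b2w(B,[[-140,-210],[-140,210],[140,210],[140,-210]])).round(),o["clock"],o["tool_pos"])
print(proj(c,b2w(B,[[60,210],[60,-130],[80,210,37],[60,-130,37]])).round())
E
```

```text
[[425. 243.]
 [142. 244.]
 [111.  32.]
 [455.  32.]] 5.0917 [519.36505988 -84.63005366 369.93668226]Traceback (most recent call last):
  File "<stdin>", line 10, in <module>
  File "h.py", line 18, in b2w
    x,y,a=B; p=np.atleast_2d(p).astype(float); c,s=np.cos(a),np.sin(a)
               ~~~~~~~~~~~~~^^^
    ary = asanyarray(ary)
ValueError: setting an array element with a sequence. The requested array has an inhomogeneous shape after 1 dimensions. The detected shape was (4,) + inhomogeneous part.
```

View pics/w2.png

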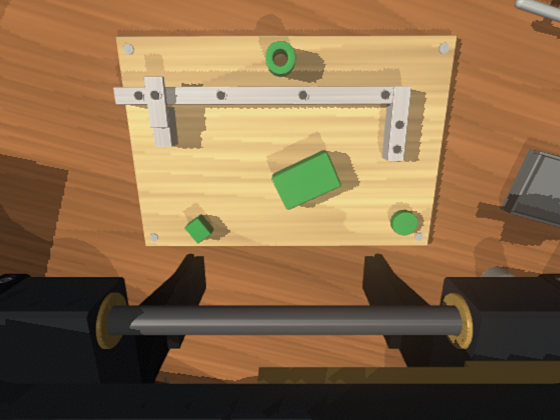

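Everything is visible: board corners near (118,37), (457,36), (428,245), (146,245), jaw at (158,110), stop at (398,125) and block centred on (306,180). I'll refine the fits from this picture.

```bash
python3 - <<'E'
from h import *
im=cv2.imread("pics/w2.png"); v=np.load("w2pos.npy")
c=cam("wrist",dict(tool_pos=v[:3],tool_rot=v[3:]))
hsv=cv2.cvtColor(im,cv2.COLOR_BGR2HSV)
g=cv2.inRange(hsv,(45,100,60),(80,255,255))
cs,_=cv2.findContours(g,cv2.RETR_EXTERNAL,cv2.CHAIN_APPROX_NONE)
cs=[k for k in cs if cv2.contourArea(k)>200]
# board fit: yellow edges
ed=cv2.inRange(hsv,(18,60,150),(32,200,255))
cv2.imwrite("pics/mask.png",ed)
pts=[]
for row in (150,170,190,210,70,60):
    xs=np.where(ed[row,100:470])[0]+100; pts+= [("L",xs[0]-.5,row),("R",xs[-1]+.5,row)]
for col in range(180,400,20):
    ys=np.where(ed[30:252,col])[0]+30; pts+=[("T",col,ys[0]-.5),("B",col,ys[-1]+.5)]
def f(B):
    r=[]
    for e,u,w in pts:
        p=w2b(B,back(c,(u,w),12))[0]
        r.append({"L":p[1]-210,"R":p[1]+210,"T":p[0]-140,"B":p[0]+140}[e])
    return np.array(r)
s=least_squares(f,[554,-75,.267],loss="soft_l1"); B=s.x
print("B",B); print([(p[0],round(x,1)) for p,x in zip(pts,f(B))])
# rail check
for n,z,P in [("rail near top edge",37,[(200,104),(340,104)]),("stop inner top",40,[(389,150),(388,120)]),("railend left",37,[(114,96)])]:
    print(n,w2b(B,back(c,P,z)).round(1))
np.save("B.npy",B)
print("jaw shoe L,R",w2b(B,back(c,[(146,90),(164,90)],47)).round(1),"bar R/L", w2b(B,back(c,[(151,125),(169,125)],40)).round(1))
for k in cs:
    (u,w),sz,an=cv2.minAreaRect(k); a=cv2.contourArea(k)
    print(a,(u,w),[round(t) for t in sz],round(an), w2b(B,back(c,(u,w),30)).round(1))
k=max(cs,key=cv2.contourArea)
# fit block: silhouette hull of projected box
k2=cv2.convexHull(k)[:,0,:].astype(float)
kp=k[:,0,:].astype(np.float32)
def res(q):
    x,y,a=q; cc,ss=np.cos(a),np.sin(a)
    P=np.array([[x+cc*i*25-ss*j*40,y+ss*i*25+cc*j*40,z] for i in(-1,1) for j in(-1,1) for z in(12,42)])
    h=cv2.convexHull(proj(c,b2w(B,P)).astype(np.float32))
    return np.array([cv2.pointPolygonTest(h,(float(p[0]),float(p[1])),True)-.5 for p in kp])
best=min((least_squares(res,[-38,-25,a0],loss="soft_l1",diff_step=1e-3) for a0 in(-.4,-.2,.01,.2,.4)),key=lambda s:s.cost)
print("block",best.x,best.cost,np.abs(res(best.x)).mean())
np.save("blk.npy",best.x)
z=im[30:270,100:480]; cv2.imwrite("pics/w2z.png",cv2.resize(z,(760,480),interpolation=cv2.INTER_CUBIC))
E
```

```text
B [ 5.51717935e+02 -7.96120127e+01  2.67863828e-01]
[('L', np.float64(-1.6)), ('R', np.float64(0.5)), ('L', np.float64(-0.5)), ('R', np.float64(0.7)), ('L', np.float64(-0.7)), ('R', np.float64(0.9)), ('L', np.float64(-0.9)), ('R', np.float64(1.1)), ('L', np.float64(-0.8)), ('R', np.float64(1.0)), ('L', np.float64(-1.4)), ('R', np.float64(1.6)), ('T', np.float64(-0.4)), ('B', np.float64(0.7)), ('T', np.float64(-0.4)), ('B', np.float64(0.6)), ('T', np.float64(-0.5)), ('B', np.float64(0.6)), ('T', np.float64(-0.5)), ('B', np.float64(0.5)), ('T', np.float64(-0.6)), ('B', np.float64(0.4)), ('T', np.float64(-0.6)), ('B', np.float64(0.4)), ('T', np.float64(-0.7)), ('B', np.float64(0.3)), ('T', np.float64(-0.7)), ('B', np.float64(0.2)), ('T', np.float64(-0.8)), ('B', np.float64(1.8)), ('T', np.float64(-0.8)), ('B', np.float64(1.7)), ('T', np.float64(-0.9)), ('B', np.float64(1.6))]
rail near top edge [[ 59.6 106. ]
 [ 59.2 -66.1]]
stop inner top [[   3.6 -130.7]
 [  40.3 -126. ]]
railend left [[ 69.1 210.2]]
jaw shoe L,R [[ 75.3 166.3]
 [ 75.3 145. ]] bar R/L [[ 35.  168.2]
 [ 34.9 145.8]]
336.0 (197.24136352539062, 229.89654541015625) [22, 19] 55 [[-107.9  125.1]]
475.5 (404.0, 222.5) [23, 26] 90 [[ -97.6 -164.5]]
2261.5 (305.678466796875, 180.00424194335938) [39, 61] 65 [[-37.  -26.1]]
766.0 (280.0, 57.5) [33, 30] 90 [[112.3   7.5]]
block [-37.08749535 -25.82200108   0.43913234] 55.75252059787057 0.8290601207153325
```

View pics/w2z.png

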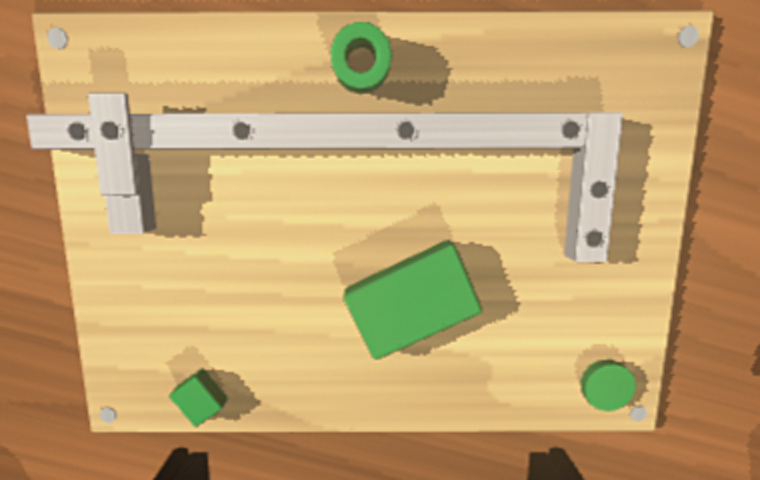

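The board fit is good: the rail face comes out at x≈59.5, the stop at y≈-130 and the rail end at 210, all as specified. The block is at (-37,-26) and turned +0.44. The jaw's inner face is at y≈145, so its travel is about 5 mm. Next I push the block to the rail with both fingertips, which will also square it up.

```bash
cat >> h.py <<'E'
import os
B=np.load("B.npy") if os.path.exists("B.npy") else None
Q=down(B[2])
def W(x,y,z): return b2w(B,[[x,y,z]])[0]
def fb():
    o=get_obs(); f=o["wrist_force"]; c,s=np.cos(B[2]),np.sin(B[2])
    return np.r_[w2b(B,o["tool_pos"][None])[0],o["tool_pos"][2],[c*f[0]+s*f[1],-s*f[0]+c*f[1],f[2]],o["clock"]].round(2)
def shot(n,cam_="wrist"):
    o=get_obs(); im=capture(cam_); cv2.imwrite(f"pics/{n}.png",im[:,:,::-1]); np.save(n+".npy",np.r_[o["tool_pos"],o["tool_rot"]])
E
python3 - <<'E'
from h import *
gripper_to(40)
move_ptp(W(-100,-28,150),Q)
move_l(W(-100,-28,88),rate=120); print(fb())
r=move_l(W(-35,-28,88),rate=45,guard=6); print(r,fb())
shot("w3"); shot("s3","scene")
E
```

```text
[-9.926e+01 -2.843e+01  8.885e+01 -1.700e-01 -6.800e-01  5.000e-02
  7.760e+00]
False [-35.06 -28.05  88.06  -0.99   0.88  -0.31   9.35]
```

```bash
python3 - <<'E'
import cv2,numpy as np
a=cv2.imread("pics/w3.png"); b=cv2.imread("pics/s3.png")[150:300,130:370]
cv2.imwrite("pics/c3.png",np.hstack([cv2.resize(a,(400,300)),cv2.resize(b,(400,300))]) )
E
```

```text
(no output)
```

View pics/c3.png

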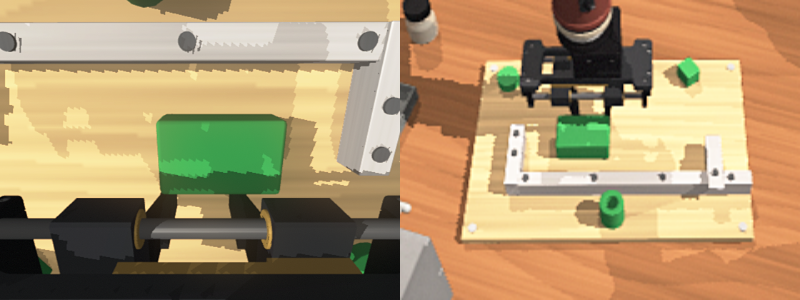

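The block has squared up against both fingers. I'll continue gently to the rail.

```bash
python3 - <<'E'
from h import *
r=move_l(W(-8,-28,88),rate=45,guard=6); print(r,fb())
r=move_l(W(8,-28,88),rate=15,guard=3.5); print(r,fb())
shot("w4")
move_l(W(-10,-28,88),rate=60); print(fb())
E
```

```text
False [ -7.95 -27.89  87.88  -0.36  -0.35  -0.27  10.2 ]
True [ -1.97 -27.79  87.45  -0.1   -0.69  -0.56  10.78]
[-10.57 -27.89  87.81   0.99  -0.2    1.09  11.11]
```

View pics/w4.png

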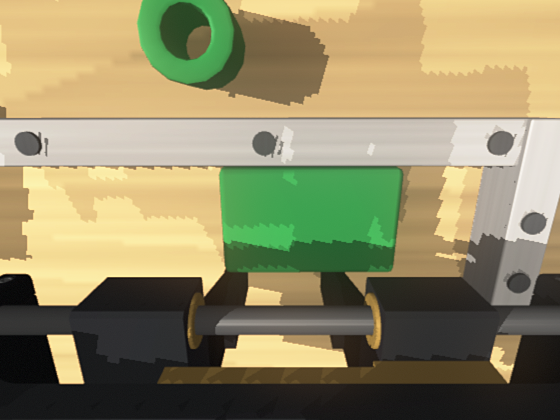

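The block now lies against the rail, with its back edge at row ~168 all along. Its ends are at u≈222 and 398. Next I push it along the rail to the stop.

```bash
python3 - <<'E'
from h import *
v=np.load("w4.npy"); c=cam("wrist",dict(tool_pos=v[:3],tool_rot=v[3:]))
e=w2b(B,back(c,[(221,172),(402,172),(225,240),(396,240)],42)); print(e.round(1))
yl=max(e[0,1],e[2,1])
move_l(W(-30,-28,150),rate=200)
gripper_to(0); print(get_obs()["width"])
y0=yl+15+12
move_ptp(W(36,y0,130),Q); move_l(W(36,y0,88),rate=100); print(fb())
yend=-50+15
r=move_l(W(36,yend+8,88),rate=45,guard=7); print(r,fb())
r=move_l(W(36,yend-8,88),rate=12,guard=4); print(r,fb())
shot("w5"); shot("s5","scene")
E
```

```text
[[ 58.3  -1.5]
 [ 58.3 -78.4]
 [ 27.1  -1.5]
 [ 27.1 -79.1]]
0.3415870153602645
[35.68 25.14 87.87 -1.36  0.54  0.72 13.52]
False [ 35.76 -26.93  87.67   0.31   0.19  -0.16  14.84]
True [ 35.52 -39.21  87.37  -0.45   0.4    0.58  15.83]
```

```bash
python3 - <<'E'
import cv2,numpy as np
a=cv2.imread("pics/w5.png"); b=cv2.imread("pics/s5.png")[150:300,130:370]
cv2.imwrite("pics/c5.png",np.hstack([cv2.resize(a,(400,300)),cv2.resize(b,(400,300))]) )
E
```

```text
(no output)
```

View pics/c5.png

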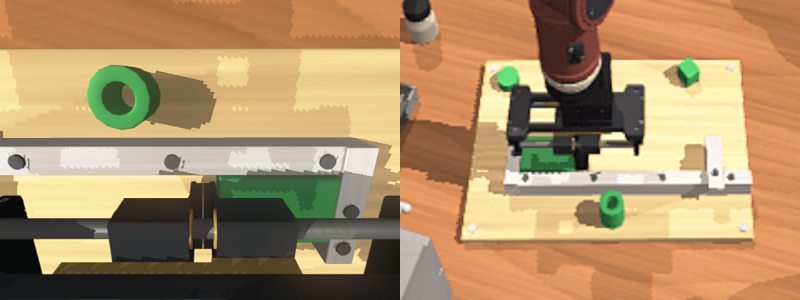

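The block looks seated, with a force rise at the stop. Now a light tidy push in +x, another touch in -y, and a check from above.

```bash
python3 - <<'E'
from h import *
move_l(W(36,-25,88),rate=60)
move_l(W(36,-25,150),rate=200)
gripper_to(30)
move_ptp(W(-20,-90,130),Q); move_l(W(-20,-90,88),rate=120); print(fb())
r=move_l(W(8,-90,88),rate=15,guard=3.5); print(r,fb())
move_l(W(-15,-90,88),rate=60)
move_l(W(-35,-60,280),rate=250); sleep(.2)
shot("w6"); print(fb())
E
```

```text
[-1.958e+01 -8.941e+01  8.790e+01  3.800e-01  6.000e-02  1.100e-01
  1.852e+01]
True [ -1.82 -89.76  87.39   0.73   0.38  -0.39  19.72]
[-3.5470e+01 -5.9770e+01  2.7826e+02 -3.0000e-01  1.5000e-01 -3.0000e-01
  2.1270e+01]
```

```bash
python3 - <<'E'
from h import *
v=np.load("w6.npy"); c=cam("wrist",dict(tool_pos=v[:3],tool_rot=v[3:]))
im=cv2.imread("pics/w6.png"); 
P=np.array([[35+i*25,-90+j*40,42] for i,j in((-1,-1),(-1,1),(1,1),(1,-1))]); print(proj(c,b2w(B,P)).round(1))
u=proj(c,b2w(B,P)).mean(0).astype(int); x0,y0=max(u[0]-110,0),max(u[1]-80,0)
cv2.imwrite("pics/w6z.png",cv2.resize(im[y0:y0+150,x0:x0+200],(800,600),interpolation=cv2.INTER_CUBIC)); print(x0,y0)
E
```

```text
[[355.2 150.7]
 [274.3 150.7]
 [273.8  97. ]
 [358.8  97. ]]
205 43
```

View pics/w6z.png

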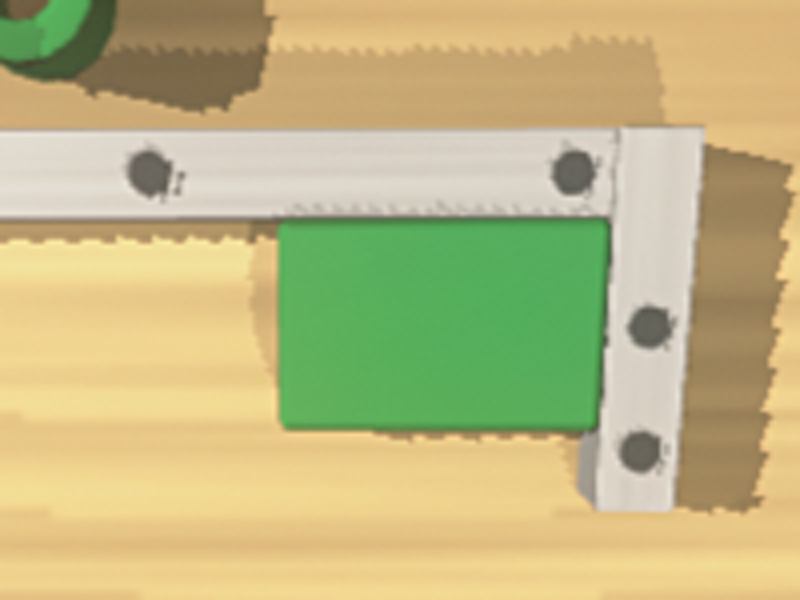

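The block is flush on both the rail and the stop. Now the jaw.

```bash
python3 - <<'E'
from h import *
gripper_to(0)
move_ptp(W(33,194,140),Q); move_l(W(33,194,88),rate=120); print(fb())
r=move_l(W(33,172,88),rate=30,guard=12); print(r,fb())
r=move_l(W(33,-6,88),rate=55,guard=12); print(r,fb())
r=move_l(W(33,-30,88),rate=12,guard=6); print(r,fb())
sleep(.1); print(fb())
shot("w7"); shot("s7","scene")
E
```

```text
[3.332e+01 1.934e+02 8.837e+01 2.000e-02 1.200e-01 1.800e-01 2.380e+01]
False [3.2910e+01 1.7186e+02 8.7910e+01 6.8000e-01 1.2000e-01 8.6000e-01
 2.4680e+01]
False [33.05 -5.96 88.04 -0.77  1.15 -1.16 28.07]
True [ 32.84 -16.41  87.57   1.9    0.89   0.44  29.13]
[ 32.48 -16.22  87.14   0.54   1.27  -0.49  29.23]
```

```bash
python3 - <<'E'
import cv2,numpy as np
a=cv2.imread("pics/w7.png"); b=cv2.imread("pics/s7.png")[150:300,130:370]
cv2.imwrite("pics/c7.png",np.hstack([cv2.resize(a,(400,300)),cv2.resize(b,(400,300))]) )
E
```

```text
(no output)
```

View pics/c7.png

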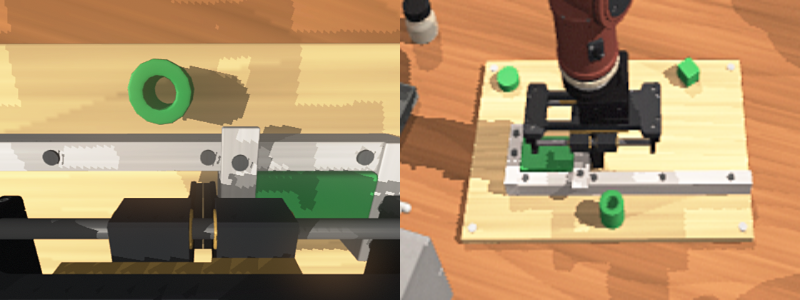

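Stopped at y=-16.4 with a force rise, while 22 mm of jaw on top of the earlier -39.2 would give -17.2. I'll press once more slowly, back off and look.

```bash
python3 - <<'E'
from h import *
move_l(W(33,-12,88),rate=30); print(fb())
r=move_l(W(33,-24,88),rate=8,guard=8); print(r,fb())
sleep(.1); print(fb())
move_l(W(33,0,88),rate=40)
move_l(W(-35,-60,280),rate=250); sleep(.2)
shot("w8"); print(fb())
im=cv2.imread("pics/w8.png")
cv2.imwrite("pics/w8z.png",cv2.resize(im[43:193,205-20:405-20],(800,600),interpolation=cv2.INTER_CUBIC))
E
```

```text
[ 33.04 -11.87  88.01   0.79  -0.23   0.14  29.62]
True [ 32.84 -16.58  87.57   0.72   1.13   1.91  30.48]
[ 32.59 -16.47  87.19   0.15   0.63   1.24  30.58]
[-3.5170e+01 -5.9320e+01  2.7848e+02  3.6000e-01 -5.5000e-01  1.4000e-01
  3.2380e+01]
```

View pics/w8z.png

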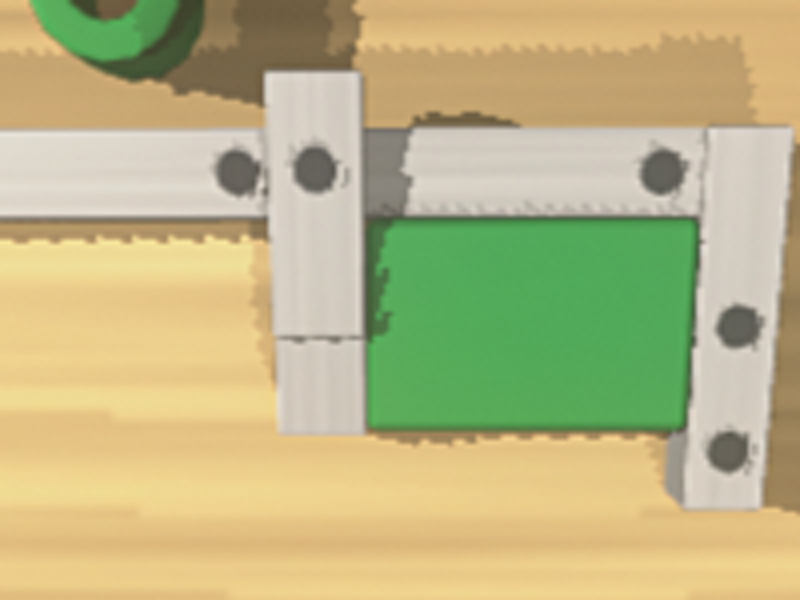

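The jaw is tight against the block, and the block is flush with the rail and the stop. The second press moved only 0.2 mm more, which is a solid stop. The bystanders are where they were in the last scene picture. Handing in.

```bash
python3 -c "
from workcell import *
print(close_job())"
```

```text
the job is handed in; nothing more can be done
None
```

The job is handed in. The block is seated against the back rail and the fixed stop, and the jaw touches its other end. The clock read 32.4 s just before I handed in, against the 51 s limit.

- **Block:** I squared it with both fingertips and pushed it to the rail, then slid it along to the fixed stop. A second light push toward the rail followed. The force guards were 3.5–4 N for the final contacts and 6–7 N on the approaches.
- **Jaw:** I slid it along the rail until the force rose. A second slow press with an 8 N guard moved it only 0.2 mm further, so I took it as a solid stop.
- **Last checks:** The final wrist picture shows no visible gap at the rail, the stop or the jaw. By that point the fingers were clear of everything.
- **Small mismatch:** The finger position at the jaw's stop was 0.6–0.8 mm short of what the earlier stop position plus the 22 mm jaw predicts. I put that down to finger give and contact tolerance.
- **Bystanders:** The offcut, disc, tube and jar looked unmoved in the last scene picture I viewed, taken while the fingers were at the jaw's stop. That crop left out the tray and mandrel, so I did not re-check those two, but the arm never worked near them.

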